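# Load-test a return spring and sort it by its loaded length

### The job

Check the return spring that stands on the green spring tester: press its brass cap straight down at about 15 N for a second (never more than 19 N), so that the black drag pointer is left at the loaded length; do not touch the pointer or the red reference mark. Then compare: if the pointer stayed above the red mark, stand the spring upright in the green-labelled tray; if it was driven below the mark, stand it upright in the red-labelled tray, and let go. Leave the other spring standing on its wooden block, and the other things on the counter alone.

Things in the scene. Friction and masses are not known exactly. Their poses are not given: they have to be found in the camera images.
- tester: Fixed green spring tester, slab 110 (x) by 175 (y) by 20 mm high; origin on the counter under the load plate's axis, y towards its column. Slab from y = -55 to +120 mm. Steel column 12 mm square at y = 46 mm, 105 mm tall; second post 10 mm square at y = 103 mm, 90 mm tall; white card between them at x = -14 mm.
- plate: Steel load plate of the tester, a round cup 39 mm across; the spring stands on its inner floor, 25 mm above the counter, inside a 3 mm high rim 29 mm across inside. It carries the test load (the press plus the spring's own weight of about 1 N). Origin at its underside, 20 mm above the counter.
- spring_a_mid (a point): Centre (31 mm from either end) of a loose return spring, z along its axis: 62 mm tall, 0.08 to 0.13 kg, dark foot collar 26 mm across, steel coil, and on top a flat brass bucket cap 40 mm across, 28 mm tall. One of the two springs starts upright on the load plate, the other on the wooden block, either way round. The point stays with the foot when the cap is pressed.
- spring_b_mid (a point): The same point of the second spring, which looks the same. The springs differ in strength: the cap stays put up to some load between 2 and 12 N, then yields about 1.4 mm per N, up to 22 mm, and springs back when let go. Gripped by the cap, a spring lifts straight up as one piece.
- spring_a: The first spring; origin at the centre of its underside.
- spring_b: The second spring; origin at the centre of its underside.
- rest_block: Dark wooden block, fixed, 70 by 70 mm, 25 mm high; origin at the centre of its underside. The spring that is not under test stands on it and stays there.
- pointer: Black drag pointer on the column; origin at its needle's tip, y = 75 mm in the tester, 54.5 mm above the counter at the start. Its foot lies 1.5 mm under the cap's lower edge, on the column's side; the cap (not the foot collar) pushes it down (0.6 N) and it stays at the lowest point reached, 1.5 mm less than the cap's travel. The robot must not touch it.
- mark: Red reference mark, a blade on the second post facing the needle; origin at the blade's tip, 3 mm beyond the needle's tip in y, 38 to 51 mm above the counter, different from run to run: compare with the pointer's height (if they agree within 1.5 mm, either tray is right). Not to be touched or moved.
- keep_tray: Green-labelled clear plastic tray for sound springs, fixed, 130 by 130 mm outside, walls 4 mm thick and 35 mm high; origin under its centre, inner floor 4 mm above the counter with a green square in the middle.
- scrap_tray: Red-labelled clear plastic tray for tired springs, same form, red square in the middle; the two trays may change sides.
- funnel: Bystander: yellow plastic funnel standing mouth down, 96 mm across, 100 mm tall; origin at the centre of its underside.
- hex_key: Bystander: steel hex key lying flat, 90 by 28 mm, 8 mm thick; origin under the middle of its long leg.
- refill_clip: Bystander: chrome refill clip, 50 by 16 by 12 mm; origin at the centre of its underside.
There are look-alikes about, which are no part of the job. Leave any blue or white look-alike of the spring_b alone.

How it is judged:
On the way, in this order (a step that is already met when the one before it is completed fails the run):
1. the spring is pressed on the load plate and the load on the plate stays between 13 and 18.5 N for 0.5 s ((contact force between spring_a and plate between 13 and 18.5 N or contact force between spring_b and plate between 13 and 18.5 N)), for 0.5 s.
2. the spring is lifted clear of the load plate (contact force between each of spring_a, spring_b and plate below 0.01 N and z of any of spring_a_mid, spring_b_mid in the frame of rest_block above 0.08 m), for 0.1 s.
At the end, for the whole second after the job is handed in: Tested spring let go, at rest, upright (0.15 rad) on the floor of the green-labelled tray if the pointer is above the red mark, the red-labelled if below (either within 1.5 mm), within 48 mm of the tray's middle along each side; other spring upright within 20 mm of the block's middle (((((x of spring_a_mid in the frame of keep_tray between -0.048 and 0.048 m and y of spring_a_mid in the frame of keep_tray between -0.048 and 0.048 m and z of spring_a_mid in the frame of keep_tray below 0.04 m and z of pointer in the frame of mark above -0.0015 m) or (x of spring_a_mid in the frame of scrap_tray between -0.048 and 0.048 m and y of spring_a_mid in the frame of scrap_tray between -0.048 and 0.048 m and z of spring_a_mid in the frame of scrap_tray below 0.04 m and z of pointer in the frame of mark below 0.0015 m)) and angle between each of spring_a_mid, spring_b_mid's own z axis and vertical below 0.15 rad and linear speed of spring_a below 0.02 m/s and horizontal distance between spring_b_mid and rest_block below 0.02 m and contact force between the fingers and spring_a below 0.1 N) or (((x of spring_b_mid in the frame of keep_tray between -0.048 and 0.048 m and y of spring_b_mid in the frame of keep_tray between -0.048 and 0.048 m and z of spring_b_mid in the frame of keep_tray below 0.04 m and z of pointer in the frame of mark above -0.0015 m) or (x of spring_b_mid in the frame of scrap_tray between -0.048 and 0.048 m and y of spring_b_mid in the frame of scrap_tray between -0.048 and 0.048 m and z of spring_b_mid in the frame of scrap_tray below 0.04 m and z of pointer in the frame of mark below 0.0015 m)) and angle between each of spring_b_mid, spring_a_mid's own z axis and vertical below 0.15 rad and linear speed of spring_b below 0.02 m/s and horizontal distance between spring_a_mid and rest_block below 0.02 m and contact force between the fingers and spring_b below 0.1 N))); the robot touches nothing.
It fails at once if the load on the plate exceeds 20.5 N (19 N of press and the spring's weight) (contact force between any of spring_a, spring_b and plate above 20.5 N).
It fails at once if the robot touches the drag pointer (contact force between any of the fingers, the arm and pointer above 0.5 N).
It fails at once if the robot touches the reference mark, or it is shifted (contact force between any of the fingers, the arm and mark above 0.5 N or distance of mark from where it was at the start of the episode above 0.002 m).
It fails at once if funnel, hex key or refill clip is moved more than 20 mm (distance of any of funnel, hex_key, refill_clip from where it was at the start of the episode above 0.02 m).
It also fails if it takes over 58 s, if anything falls off the work surface, if the arm or the gripper's body presses on something with over 40 N, if the wrist force passes 120 N, or if a joint passes its speed limit or range.

### The arm

A 7-joint arm with a two-finger parallel gripper is mounted at the origin on the work surface. World frame = base frame: x ahead of the robot, y to its left, z up, the work surface at z = 0. Lengths are in m, angles in rad, forces in N, time in s.
With the tool pointing down it reaches from about 0.425 to 0.95 m from the base axis. Payload 4.7 kg.
Tool frame: the origin (TCP) lies midway between the tips of the shut fingers; the grasp point (between the pads) lies 19 mm behind it; z points along the fingers, y is the direction in which the jaws open and shut (so a half turn about z gives the same grasp; the last joint's range is limited). The gripper opens to 87 mm and grips with 3 to 60 N. Pads are 19 mm wide; open, the fingers measure 117 mm over their backs; the gripper's body (75 mm by 190 mm) begins 51 mm behind the grasp point.
Start: joints at [-1.18, 0.469, -0.049, 1.532, 0.024, 1.141, -0.082], TCP at [0.275, 0.616, 0.223] pointing down, gripper open.
Joint ranges: [-2.59, 2.59], [-0.33, 1.99], [-1.39, 1.29], [0.1, 2.45], [-1.04, 4.18], [0.21, 1.99], [-2.66, 2.66]. Speed limits (rad/s): [2.57, 2.57, 3.14, 3.14, 3.14, 3.14, 3.14].

### API

Orientations are given as a unit quaternion [w, x, y, z].
In Python, from station import monitor, eyes, hand_in gives the robot as it stands.
- The arm moves only by the tool play_rows, never from a script. Its argument "deltas" is a list of rows, each a list of 4 numbers: the shift along the tool's x, y, z in cm, then the turn about the tool's z in rad. A call has 1 to 20 rows; each row shifts and turns the commanded pose from where the row before left it, along the tool's axes as they then stand; what a row does not reach is not made up. A row lasts 1/8 s, in which the tool goes at most 62.5 mm and 10.7 degrees, less where a joint would pass 70% of its speed; a pose out of reach is approached as far as the arm can. A call with a gripper value outside its range is refused whole. "fingers" is the gripper's target within -1 to 1 (fully open at 1, half-way at 0, shut at -1), set as the call begins (left out, the last holds). The fingers move at their own pace and stop on an object; the grip force is fixed at half the most. Time passes only in rows, so rows that do not move let the fingers close. It gives the time, the measured TCP pose, the force and the opening at its end, in the units of the state.
- monitor.get_state(): the state, without advancing time (a new reading comes with each control period).
- eyes.read_camera(name): name is "side" or "top"; returns a dict with "image" (480x640x3 uint8, red, green, blue), "z_map" (480x640 float32, m along the optical axis (not along the pixel's ray), 0 where there is no reading), "fov_y" (degrees; the focal length in pixels is half the picture's height over the tangent of half this angle, whatever the lens; pixels are square), "cx", "cy" (the principal point, pixels), "R" (3x3) and "t" (3): a world point X has camera coordinates R X + t. Camera axes: x right, y down, z forward; pixel columns grow to the right and rows downward; lengths in m; the calibration is good to about 2 mm. A picture is of the moment at which its call begins.
- hand_in(): hands the job in, once; it reports no verdict.
The state is a dict: "time": time; "joint_pos": joint angles; "qd": joint speeds; "tau": joint torques, N m; "position": TCP position; "eef_rot": TCP orientation; "contact_force": force on the tool from outside, world axes, zero at the start; "torque": the same for the moment, N m; "finger_gap": opening from 0.0 (shut) to 1.0 (fully open).
Only numpy, scipy, OpenCV 4.12 (cv2) and the standard library are available. Lean on these libraries where they do the work, as an engineer would, in place of code of your own. Each camera call takes 0.05 s, during which the arm holds its last target.

## Working session

There is one attempt and no reset: what is moved stays moved. The work goes in short steps, Python scripts to look and compute and a tool call to move; the robot and the scene stay as the last step left them, time stands still between calls to the robot, and variables do not carry over. Pictures are saved under pics/ and viewed, and the job is handed in when it is done.

Besides the shell and the picture viewer there is one more tool, called after ">>>" as name(argument=value, ...) on one line, values as JSON. play_rows: Moves the arm, as the interface text tells. Its arguments: {"type":"object","properties":{"deltas":{"type":"array"},"fingers":{"type":"number"}},"required":["deltas"]}

```bash
mkdir -p pics; ls
cat > h.py <<'E'
import numpy as np, cv2
from station import monitor, eyes, hand_in
def grab(n,tag):
    d=eyes.read_camera(n); cv2.imwrite(f'pics/{tag}.png',d['image'][:,:,::-1]); np.savez(f'pics/{tag}.npz',**d); return d
def load(tag): return dict(np.load(f'pics/{tag}.npz'))
def f(d): return 240/np.tan(np.radians(float(d['fov_y']))/2)
def ray(d,u,v):
    r=np.array([(u-d['cx'])/f(d),(v-d['cy'])/f(d),1.]); R=d['R'];c=-R.T@d['t']; return c,R.T@r
def onz(d,u,v,z):
    c,r=ray(d,u,v); return c+r*(z-c[2])/r[2]
def proj(d,X):
    p=d['R']@np.array(X)+d['t']; return np.array([d['cx']+f(d)*p[0]/p[2],d['cy']+f(d)*p[1]/p[2]])
def deep(d,u,v):
    c,r=ray(d,u,v); return c+r*d['z_map'][int(round(v)),int(round(u))]
E
python3 - <<'E'
from h import *
for n in('side','top'):
    d=grab(n,n+'0'); print(n,d['fov_y'],d['cx'],d['cy'],-d['R'].T@d['t'],d['R'])
print(monitor.get_state())
E
```

```text
pics
side 54.79870793807453 319.09673074367777 237.16415389736204 [ 0.44682763 -0.76258201  0.51997506] [[ 0.97606965 -0.2174061   0.00475676]
 [-0.10512359 -0.49088717 -0.86485769]
 [ 0.19036037  0.84366129 -0.50199457]]
top 46.766933352211325 328.38585387083066 243.19293512039454 [ 0.49426459 -0.00271161  1.07539155] [[ 0.00559274 -0.99997582 -0.0041324 ]
 [-0.99431985 -0.00512178 -0.10630992]
 [ 0.10628619  0.00470349 -0.99432446]]
{'time': 0.1, 'joint_pos': array([-1.17990529,  0.46938527, -0.0486069 ,  1.53352429,  0.0241274 ,
        1.14099198, -0.0822662 ]), 'qd': array([ 0.00074754,  0.00010968, -0.00036104, -0.00291514,  0.00102417,
       -0.00043453, -0.00014961]), 'tau': array([ 9.25493405e-04, -5.09165847e+01, -8.10774509e-02, -2.36830437e+01,
       -6.15358748e-02,  3.43912980e-02,  7.28363716e-05]), 'position': array([0.27488756, 0.61593032, 0.22160915]), 'eef_rot': array([-1.41546706e-04,  2.08316645e-01,  9.78061058e-01, -8.49414652e-04]), 'contact_force': array([ 0.04692467, -0.16057502,  0.2199199 ]), 'torque': array([-0.01213257, -0.05593904, -0.01463301]), 'finger_gap': 0.998607638274166}
```

View pics/side0.png

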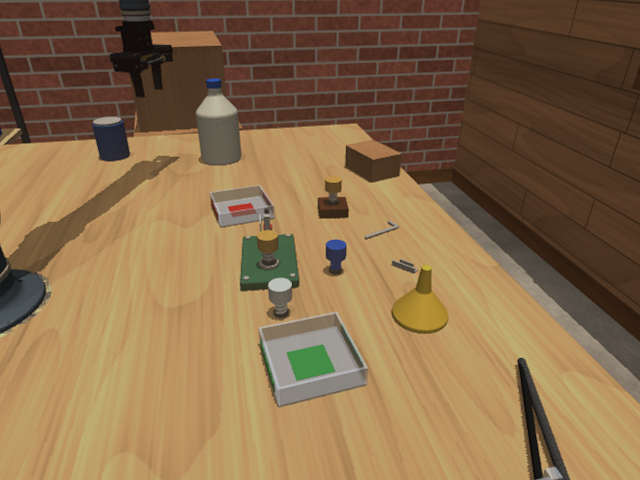

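View pics/top0.png

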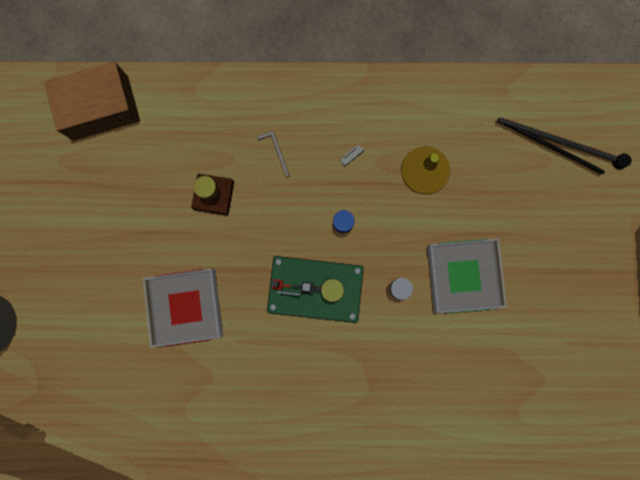

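The side view shows the tester with its spring at (268,245), the block spring at (333,190), the white look-alike at (280,295) and the blue one at (336,255). The red tray is at (242,205) and the green tray at (311,358). In the top view the caps are at (332,291) on the tester and (205,187) on the block. I'll enlarge the tester next.

Run:
```python
from h import *
a=load('side0')['image'][175:305,215:365,::-1]; b=load('top0')['image'][250:330,260:370,::-1]
cv2.imwrite('pics/c1.png',cv2.resize(a,None,fx=5,fy=4.6,interpolation=cv2.INTER_CUBIC)[:600,:800])
cv2.imwrite('pics/c2.png',np.clip(cv2.resize(b,None,fx=7,fy=7,interpolation=cv2.INTER_CUBIC).astype(float)*1.7,0,255).astype(np.uint8))
s=load('side0');t=load('top0')
hs=cv2.cvtColor(s['image'],cv2.COLOR_RGB2HSV);ht=cv2.cvtColor(t['image'],cv2.COLOR_RGB2HSV)
for n,d,h in(('side',s,hs),('top',t,ht)):
  for c,lo,hi in (('brass',(18,120,60),(32,255,255)),('green',(45,80,30),(85,255,255)),('red',(0,180,80),(6,255,255)),('blue',(105,120,40),(130,255,255))):
    m=cv2.inRange(h,lo,hi); k,l,st,ce=cv2.connectedComponentsWithStats(m)
    for i in range(1,k):
      if st[i,4]>12 and st[i,4]<20000: print(n,c,st[i],ce[i].round(1),deep(d,*ce[i]).round(3))
```

```text
side brass [304 127   9   4  16] [308.1 128.4] [ 0.782  0.922 -0.002]
side brass [313 127   6   8  22] [315.5 130.3] [ 0.806  0.901 -0.005]
side brass [296 129   6   5  14] [298.3 131.5] [0.737 0.88  0.001]
side brass [352 129  10  13  25] [356.7 134.5] [ 0.942  0.819 -0.004]
side brass [297 133  37  32 199] [315.3 146.7] [ 0.764  0.707 -0.   ]
side brass [133 137   6   5  16] [136.  138.8] [ 0.165  0.918 -0.   ]
side brass [335 137  11   9  23] [340.5 141. ] [ 0.863  0.752 -0.002]
side brass [286 139   8   8  25] [289.8 142.1] [ 0.688  0.774 -0.001]
side brass [ 62 141  16  14  68] [ 69.3 147.3] [-0.043  0.876 -0.002]
side brass [326 142  20  20  92] [336.3 151.7] [ 0.821  0.646 -0.   ]
side brass [ 86 145   5   8  16] [ 87.4 148.3] [ 0.018  0.853 -0.002]
side brass [281 145   7  12  40] [283.8 149.6] [0.655 0.695 0.002]
side brass [  0 146  25  23  53] [ 11.1 158.2] [-0.195  0.797 -0.   ]
side brass [ 11 152  24  20 108] [ 21.6 164. ] [-0.149  0.742 -0.002]
side brass [ 91 153   7   8  14] [ 94.1 156.4] [ 0.054  0.767 -0.002]
side brass [150 152   5   5  13] [151.9 154.4] [ 0.232  
[... 25993 characters left out ...]
5] [ 0.195  0.263 -0.001]
top brass [383 460   9   5  20] [386.8 462.2] [ 0.199 -0.109  0.001]
top brass [395 461  11   4  21] [400.4 462.3] [ 0.198 -0.134  0.   ]
top brass [ 65 465  13   7  22] [ 70.8 468.1] [0.184 0.482 0.   ]
top brass [ 45 469   8   5  14] [ 48.9 471.3] [ 0.177  0.524 -0.002]
top brass [  0 472  25   8  60] [  9.6 475.6] [0.17  0.594 0.003]
top green [ 267  257   96   65 4070] [315.5 289.2] [0.518 0.025 0.056]
top green [448 260  33  33 952] [464.  275.9] [ 0.547 -0.259  0.005]
top red [278 280  12  10  36] [281.8 284.6] [0.527 0.088 0.047]
top red [169 291  33  33 859] [184.8 307. ] [0.484 0.278 0.003]
top blue [334 211  20  21 342] [343.2 221. ] [ 0.644 -0.025  0.062]
```

View pics/c1.png

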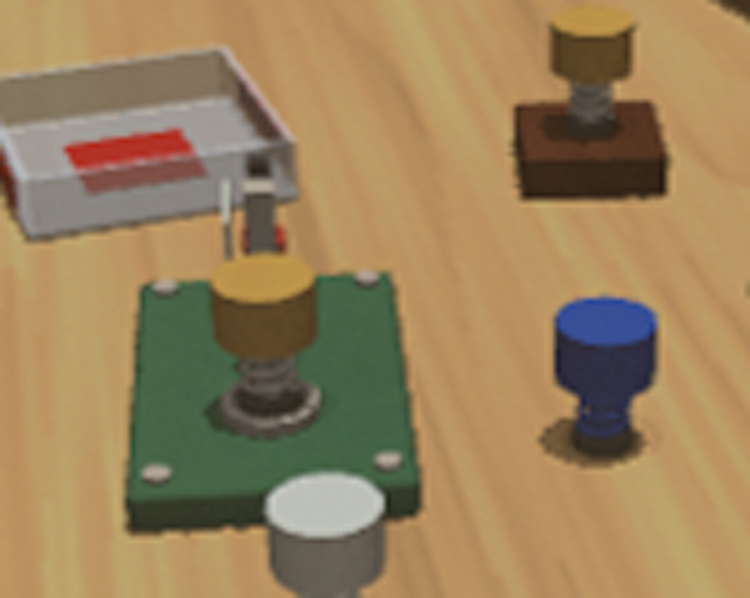

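View pics/c2.png

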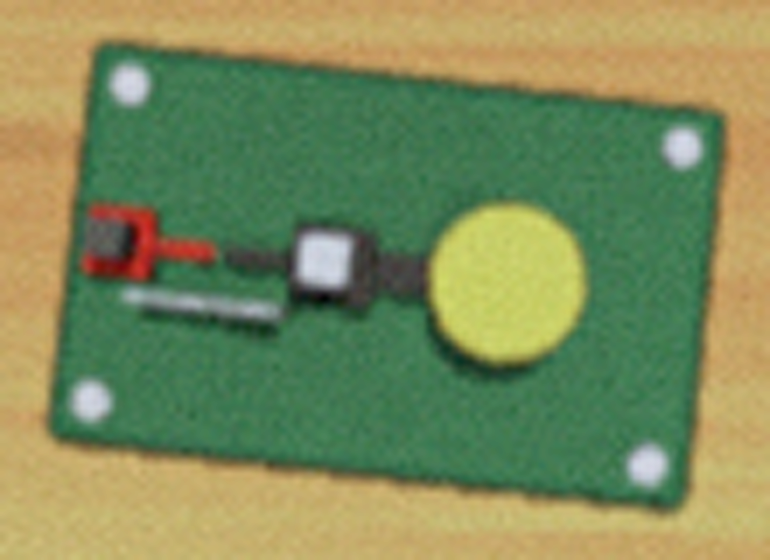

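The crops confirm it. The spring under test is the brass one on the tester, at side (268,245). The blue one at (336,255) and the white one at (280,295) stand on bare counter, so I'll leave them alone. The red mark sits on the second post, behind the column at about side (266,222). Next I'll measure from both views.

Run:
```python
from h import *
s=load('side0');t=load('top0')
def lsq(u1,u2):
    A=[];b=[]
    for d,u in((s,u1),(t,u2)):
        c,r=ray(d,*u); r/=np.linalg.norm(r); P=np.eye(3)-np.outer(r,r); A.append(P);b.append(P@c)
    X=np.linalg.lstsq(np.vstack(A),np.hstack(b),rcond=None)[0]
    return X, proj(s,X)-u1, proj(t,X)-u2
hs=cv2.cvtColor(s['image'],cv2.COLOR_RGB2HSV);ht=cv2.cvtColor(t['image'],cv2.COLOR_RGB2HSV)
def comp(m,box):
    x0,y0,x1,y1=box; z=np.zeros_like(m); z[y0:y1,x0:x1]=m[y0:y1,x0:x1]
    cs,_=cv2.findContours(z,cv2.RETR_EXTERNAL,cv2.CHAIN_APPROX_NONE); return max(cs,key=cv2.contourArea)
# cap top faces: top view
for nm,bt,bs in(('test',(318,276,346,306),(250,226,285,262)),('rest',(192,174,217,199),(322,174,345,196))):
    pt=s and t['image'][290,332] 
    c=comp(cv2.inRange(ht,(22,120,100),(34,255,255)),bt); et=cv2.fitEllipse(c)
    v=hs[...,2]; 
    m=cv2.inRange(hs,(14,110,135),(30,255,255)); c2=comp(m,bs); es=cv2.fitEllipse(c2)
    print(nm,'top',np.round(et[0],1),np.round(et[1],1),'side',np.round(es[0],1),np.round(es[1],1))
    X,e1,e2=lsq(np.array(es[0]),np.array(et[0])); print(' X',X.round(4),e1.round(1),e2.round(1))
# slab
c=comp(cv2.inRange(ht,(45,80,20),(90,255,255)),(255,245,375,335)); r=cv2.minAreaRect(c); B=cv2.boxPoints(r)
P=np.array([onz(t,u,v,.02) for u,v in B]); print(P.round(4)[:,:2]); print([np.linalg.norm(P[i]-P[i-1]).round(4) for i in range(4)])
k=max(range(4),key=lambda i:np.linalg.norm(P[i]-P[i-1])); e=P[k]-P[k-1]; e*=np.sign(e[1]); e/=np.linalg.norm(e); ax=np.arctan2(-e[0],e[1]); print('yaw',ax)
ctr=P.mean(0); print('ctr',ctr,'axis',ctr-e*.0325)
for nm,lo,hi,bx in(('keep',(45,80,40),(85,255,255),(440,255,490,300)),('scrap',(0,150,60),(8,255,255),(160,285,210,330))):
    c=comp(cv2.inRange(ht,lo,hi),bx); r=cv2.minAreaRect(c); P=np.array([onz(t,u,v,.004) for u,v in cv2.boxPoints(r)]); e=P[1]-P[0]; print(nm,P.mean(0).round(4),np.degrees(np.arctan2(e[1],e[0])).round(1),np.linalg.norm(e).round(3))
```

```text
test top [332.  289.9] [20.5 20.6] side [266.7 232. ] [14.6 35.7]
 X [ 0.5168 -0.0049  0.0925] [-0.2  0. ] [ 0.  -0.2]
rest top [203.5 186.2] [19.5 21.2] side [332.9 184.9] [23.  26.6]
 X [0.7057 0.2331 0.0692] [ 0.3 -0. ] [-0.1  0.4]
[[ 0.4757  0.1179]
 [ 0.5822  0.1076]
 [ 0.5636 -0.0644]
 [ 0.4576 -0.0524]]
[np.float64(0.1712), np.float64(0.107), np.float64(0.173), np.float64(0.1067)]
yaw -0.10765851814493266
ctr [0.51979541 0.02717355 0.02      ] axis [ 0.51630327 -0.00513829  0.02      ]
keep [ 0.5468 -0.2593  0.004 ] -84.9 0.06
scrap [0.484  0.2775 0.004 ] -82.6 0.058
```

Run:
```python
from h import *
for n in('side','top'):
    D=[eyes.read_camera(n) for _ in range(6)]
    d=D[0]; d['image']=np.mean([x['image'] for x in D],0).round().astype(np.uint8); Z=np.array([x['z_map'] for x in D]); d['z_map']=np.median(Z,0); print(n,Z.std(0)[220:300,250:340].mean())
    np.savez(f'pics/{n}A.npz',**d)
s=load('sideA');t=load('topA')
im=s['image']
print('cap column', [tuple(map(int,im[v,267])) for v in range(226,262,2)])
print('rest', [tuple(map(int,im[v,333])) for v in range(174,200,2)])
cv2.imwrite('pics/c3.png',cv2.resize(im[190:275,235:305,::-1],None,fx=7,fy=7,interpolation=cv2.INTER_CUBIC))
ht=cv2.cvtColor(t['image'],cv2.COLOR_RGB2HSV)
m=(ht[...,0]<8)|(ht[...,0]>172); m&=(ht[...,1]>130); m[:,:260]=0;m[:,305:]=0;m[:270]=0;m[310:]=0
print('red'); 
for v,u in np.argwhere(m): print((int(u),int(v)),tuple(map(int,t['image'][v,u])),deep(t,u,v).round(4))
```

```text
side 0.008159508
top 0.011106966
cap column [(85, 78, 68), (82, 76, 68), (164, 131, 72), (188, 147, 75), (187, 146, 74), (186, 146, 75), (188, 148, 75), (154, 119, 61), (90, 69, 39), (90, 70, 39), (91, 70, 38), (91, 70, 38), (93, 71, 40), (92, 73, 46), (76, 70, 61), (95, 88, 78), (85, 78, 69), (80, 73, 64)]
rest [(187, 145, 95), (187, 145, 79), (187, 146, 73), (188, 147, 74), (167, 129, 65), (90, 68, 36), (92, 70, 37), (92, 70, 36), (92, 69, 36), (89, 67, 36), (86, 79, 71), (84, 75, 66), (84, 76, 66)]
red
(273, 280) (92, 42, 37) [0.5351 0.1041 0.0487]
(274, 280) (99, 38, 32) [0.535  0.1021 0.0499]
(275, 280) (97, 37, 33) [0.535  0.1002 0.0512]
(276, 280) (99, 39, 34) [0.5351 0.0986 0.0483]
(277, 280) (101, 37, 29) [0.5351 0.0966 0.0496]
(278, 280) (102, 36, 28) [0.5351 0.0947 0.0502]
(279, 280) (101, 36, 28) [0.5351 0.0929 0.0495]
(280, 280) (100, 37, 27) [0.5351 0.091  0.0508]
(281, 280) (84, 38, 27) [0.5351 0.0892 0.0505]
(277, 281) (82, 42, 40) [0.5317 0.0927 0.0898]
(278, 281) (83, 23, 19) [0.5333 0.0948 0.0492]
(279, 281) (100, 25, 22) [0.5333 0.0929 0.0498]
(280, 281) (115, 29,
[... 2120 characters left out ...]
0, 287) (109, 29, 24) [0.5222 0.0908 0.0503]
(281, 287) (75, 21, 16) [0.5223 0.0892 0.0484]
(272, 288) (86, 37, 26) [0.5203 0.1056 0.05  ]
(273, 288) (73, 18, 13) [0.5203 0.1039 0.0485]
(274, 288) (66, 13, 8) [0.5203 0.1019 0.0499]
(275, 288) (66, 11, 9) [0.5203 0.0999 0.0518]
(276, 288) (66, 14, 9) [0.5203 0.0982 0.0498]
(277, 288) (68, 11, 8) [0.5204 0.0965 0.0488]
(278, 288) (86, 18, 12) [0.5204 0.0945 0.0499]
(279, 288) (112, 30, 22) [0.5204 0.0927 0.0497]
(280, 288) (107, 27, 23) [0.5204 0.0909 0.0489]
(281, 288) (64, 22, 15) [0.5204 0.0891 0.0493]
(278, 289) (73, 30, 18) [0.5185 0.0945 0.0503]
(279, 289) (95, 35, 27) [0.5186 0.0928 0.0483]
(280, 289) (87, 31, 20) [0.5186 0.0909 0.0495]
```

View pics/c3.png

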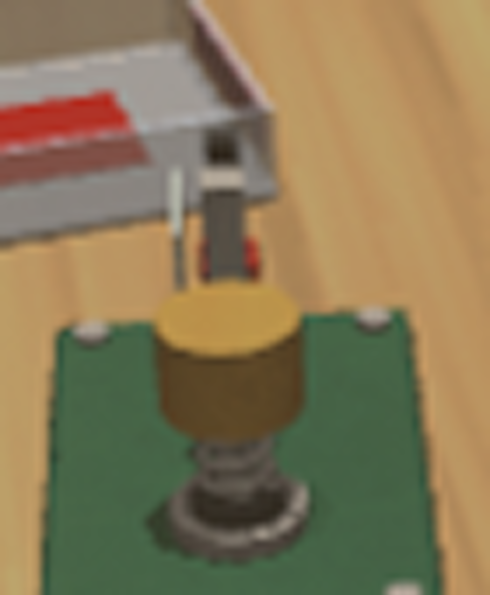

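```bash
cat > meas.py <<'E'
from h import *
def pm(tag):
    t=load(tag)
    # tester frame
    yaw=-0.1077; o=np.array([.5165,-.005,0]); ex=np.array([np.cos(yaw),np.sin(yaw),0]); ey=np.array([-np.sin(yaw),np.cos(yaw),0])
    out=[]
    for v in range(265,315):
        for u in range(262,325):
            X=deep(t,u,v); p=X-o; out.append((p@ex,p@ey,X[2],u,v,*map(int,t['image'][v,u])))
    return np.array(out)
E
python3 - <<'E'
from meas import *
a=pm('topA')
for lo in range(54,100,2):
    q=a[(a[:,1]*1e3>=lo)&(a[:,1]*1e3<lo+2)&(abs(a[:,0])<.006)]
    print(lo, [(round(r[0]*1e3,1),round(r[2]*1e3,1)) for r in q if r[2]>.03])
s=load('sideA'); t=load('topA')
hs=cv2.cvtColor(s['image'],cv2.COLOR_RGB2HSV)
def big(m,b):
    z=np.zeros(m.shape,np.uint8); z[b[1]:b[3],b[0]:b[2]]=m[b[1]:b[3],b[0]:b[2]]; return max(cv2.findContours(z,0,1)[0],key=cv2.contourArea)
im=s['image'].astype(int); m=(im[...,0]>130)&(im[...,0]-im[...,2]>65)
for nm,b,ut in(('test',(250,226,285,250),(332,289.9)),('rest',(320,172,346,186),None)):
    e=cv2.fitEllipse(big(m,b)); print(nm,np.round(e[0],1),np.round(e[1],1))
    if nm=='test':
        A=[];B=[]
        for d,u in((s,e[0]),(t,ut)):
            c,r=ray(d,*u); r/=np.linalg.norm(r); P=np.eye(3)-np.outer(r,r);A.append(P);B.append(P@c)
        X=np.linalg.lstsq(np.vstack(A),np.hstack(B),rcond=None)[0]; print(X.round(4),proj(s,X)-e[0],proj(t,X)-ut)
print('depth top cap top', np.mean([deep(t,u,v)[2] for u in range(328,337) for v in range(286,295)]), 'side', np.mean([deep(s,u,v)[2] for u in range(263,272) for v in range(234,238)]))
print('ground z top',[deep(t,u,v)[2].round(4) for u,v in((300,350),(390,320),(360,240))],'slab',[deep(t,u,v)[2].round(4) for u,v in((300,310),(345,312),(320,265))])
E
```

```text
54 [(np.float64(5.2), np.float64(59.4)), (np.float64(3.4), np.float64(60.0)), (np.float64(1.6), np.float64(59.6)), (np.float64(-0.2), np.float64(59.1)), (np.float64(-2.1), np.float64(59.6)), (np.float64(-3.9), np.float64(59.0)), (np.float64(-5.7), np.float64(60.4))]
56 [(np.float64(1.4), np.float64(55.8)), (np.float64(-0.4), np.float64(55.2)), (np.float64(-2.3), np.float64(60.9)), (np.float64(-4.1), np.float64(59.1)), (np.float64(-5.9), np.float64(58.6))]
58 [(np.float64(1.3), np.float64(55.0)), (np.float64(-0.6), np.float64(55.2)), (np.float64(-2.4), np.float64(53.6))]
60 [(np.float64(1.0), np.float64(57.1)), (np.float64(-0.8), np.float64(55.8))]
62 [(np.float64(0.8), np.float64(56.0)), (np.float64(-1.0), np.float64(57.0))]
64 [(np.float64(0.7), np.float64(53.9)), (np.float64(-1.2), np.float64(56.1))]
66 [(np.float64(0.4), np.float64(56.3)), (np.float64(-1.4), np.float64(55.3))]
68 [(np.float64(0.2), np.float64(54.8)), (np.float64(-1.8), np.float64(54.9)), (np.float64(-1.6), np.float64(53.7))]
70 [(np.float64(-0.2), np.float64(56.5)), (np.float64(0.0), np.float64(55.1)), (np.float64
[... 1908 characters left out ...]
oat64(50.2)), (np.float64(-2.8), np.float64(49.1)), (np.float64(-5.3), np.float64(67.2)), (np.float64(-4.9), np.float64(51.7))]
98 [(np.float64(4.6), np.float64(89.8)), (np.float64(2.8), np.float64(90.8)), (np.float64(1.1), np.float64(88.9)), (np.float64(-0.7), np.float64(91.0)), (np.float64(-2.6), np.float64(90.7)), (np.float64(-4.4), np.float64(90.6))]
test [266.8 232.1] [14.5 35.9]
[ 0.5169 -0.0049  0.0924] [-0.24019859  0.02009888] [ 0.02157853 -0.25411438]
rest [332.5 178. ] [14.8 29.6]
depth top cap top 0.08677487091152228 side 0.08689648977028093
ground z top [np.float64(-0.0007), np.float64(-0.0012), np.float64(-0.0005)] slab [np.float64(0.0195), np.float64(0.0188), np.float64(0.02)]
```

Needle top reads 55.5 mm and blade top 45.4 mm in the same depth map, so the mark is about 10.1 mm below the starting pointer. That makes the threshold about 11.6 mm of cap travel. Cap top is at 0.087 in both views, with its axis at about (0.517, -0.005). Moving above it with the fingers shut.

>>> play_rows(deltas=[[-2.95,-2.93,0,0],[-2.95,-2.93,0,0],[-2.95,-2.93,0,0],[-2.95,-2.93,0,0],[-2.95,-2.93,0,0],[-2.95,-2.93,0,0],[-2.95,-2.93,0,0],[-2.95,-2.93,0,0],[-2.95,-2.93,0,0],[-2.95,-2.93,0,0],[-2.95,-2.93,0,0],[-2.95,-2.93,0,0],[-2.95,-2.93,0,0],[-2.95,-2.93,0,0],[-2.95,-2.93,0,0],[-2.95,-2.93,0,0]], fingers=-1)

```text
time: 2.7
position: [0.5155, -0.0052, 0.2228]
eef_rot: [0.0, 0.208, 0.978, 0.0]
contact_force: [1.1, -0.4, -0.2]
finger_gap: 0.001
```

>>> play_rows(deltas=[[0,0,0,0.157],[0,0,0,0.157],[0,0,0,0.157],[0,0,0,0.157],[0,0,0,0.157],[0,0,0,0.157],[0,0,0,0.157],[0,0,0,0.16],[0,0,0,0]])

```text
time: 3.82
position: [0.5151, -0.0039, 0.2226]
eef_rot: [0.0, 0.744, 0.669, 0.0]
contact_force: [-0.5, 1.0, -0.8]
finger_gap: 0.006
```

```bash
cat > st.py <<'E'
from h import *
from scipy.spatial.transform import Rotation as Ro
s=monitor.get_state(); q=s['eef_rot']; R=Ro.from_quat([q[1],q[2],q[3],q[0]]).as_matrix()
print(s['time'],s['position'].round(4),'F',s['contact_force'].round(2),'gap',round(s['finger_gap'],3)); print('y axis ang',np.arctan2(R[1,1],R[0,1]).round(4),'z',R[:,2].round(4))
import sys
if len(sys.argv)>2:
    d=np.array([float(sys.argv[1]),float(sys.argv[2]),s['position'][2]])-s['position']; print('tool delta cm',(R.T@d*100).round(2))
E
python3 st.py .517 -.005; python3 -c "
from h import *
print(onz(load('topA'),332,289.9,.087))"
```

```text
3.825 [ 0.5151 -0.0039  0.2226] F [-0.52  0.99 -0.82] gap 0.006
y axis ang -0.1059 z [ 2.e-04  1.e-04 -1.e+00]
tool delta cm [-0.09  0.21  0.  ]
[ 0.51657886 -0.00491713  0.087     ]
```

>>> play_rows(deltas=[[-0.1,0.15,2.5,0],[0,0,2.5,0],[0,0,2.5,0],[0,0,2.5,0],[0,0,1.5,0],[0,0,0.8,0],[0,0,0,0],[0,0,0,0],[0,0,0,0]])

```text
time: 4.95
position: [0.5169, -0.0051, 0.1002]
eef_rot: [0.0, 0.744, 0.668, 0.001]
contact_force: [0.8, -0.9, 0.5]
finger_gap: 0.007
```

```bash
python3 st.py .5168 -.005
python3 - <<'E'
from h import *
d=grab('side','s1'); cv2.imwrite('pics/c4.png',cv2.resize(d['image'][150:290,215:335,::-1],None,fx=4.2,fy=4.2,interpolation=cv2.INTER_CUBIC))
E
```

```text
4.95 [ 0.5169 -0.0051  0.1002] F [ 0.76 -0.95  0.45] gap 0.007
y axis ang -0.1077 z [ 1.4e-03  4.0e-04 -1.0e+00]
tool delta cm [ 0.01 -0.01 -0.  ]
```

View pics/c4.png

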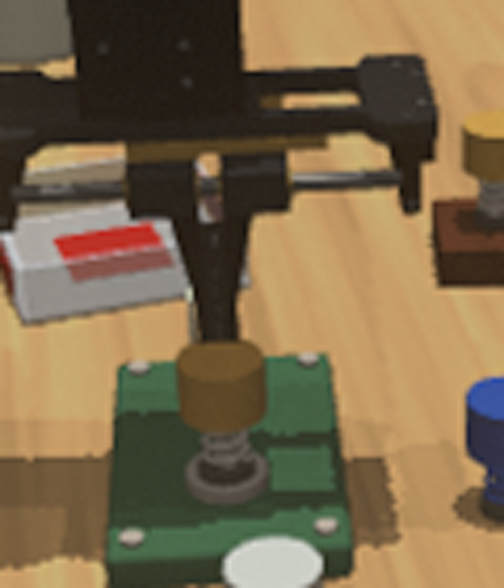

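The shut fingers are centred over the cap, at crop (220,340), with the column behind and clear. Descending slowly.

>>> play_rows(deltas=[[0,0,0.3,0],[0,0,0.3,0],[0,0,0.3,0],[0,0,0.2,0],[0,0,0,0],[0,0,0,0]])

```text
time: 5.75
position: [0.5165, -0.0052, 0.0885]
eef_rot: [-0.0, 0.744, 0.668, 0.0]
contact_force: [0.3, -0.9, -0.9]
finger_gap: 0.002
```

>>> play_rows(deltas=[[0,0,0.05,0],[0,0,0.05,0],[0,0,0,0]])

```text
time: 6.12
position: [0.5164, -0.0052, 0.0875]
eef_rot: [-0.0, 0.744, 0.668, 0.0]
contact_force: [0.4, 0.5, 0.5]
finger_gap: 0.005
```

>>> play_rows(deltas=[[0,0,0.05,0],[0,0,0,0],[0,0,0,0]])

```text
time: 6.5
position: [0.5167, -0.0052, 0.0875]
eef_rot: [0.0, 0.744, 0.668, 0.0]
contact_force: [-1.5, 0.2, 6.1]
finger_gap: 0.007
```

>>> play_rows(deltas=[[0,0,0.05,0],[0,0,0,0],[0,0,0,0]])

```text
time: 6.88
position: [0.517, -0.0052, 0.0874]
eef_rot: [0.0, 0.744, 0.668, 0.001]
contact_force: [-2.1, -0.3, 9.0]
finger_gap: 0.004
```

>>> play_rows(deltas=[[0,0,0.05,0],[0,0,0,0],[0,0,0,0]])

```text
time: 7.25
position: [0.5171, -0.0052, 0.0871]
eef_rot: [0.0, 0.744, 0.668, 0.001]
contact_force: [-1.7, -0.9, 10.3]
finger_gap: 0.004
```

>>> play_rows(deltas=[[0,0,0.05,0],[0,0,0,0],[0,0,0,0]])

```text
time: 7.62
position: [0.5171, -0.0052, 0.0866]
eef_rot: [0.0, 0.744, 0.668, 0.001]
contact_force: [-2.5, 0.1, 10.2]
finger_gap: 0.007
```

>>> play_rows(deltas=[[0,0,0.05,0],[0,0,0.05,0],[0,0,0,0],[0,0,0,0]])

```text
time: 8.12
position: [0.5171, -0.0052, 0.0857]
eef_rot: [0.0, 0.744, 0.668, 0.001]
contact_force: [-1.5, 0.3, 11.6]
finger_gap: 0.003
```

>>> play_rows(deltas=[[0,0,0.05,0],[0,0,0.05,0],[0,0,0,0],[0,0,0,0]])

```text
time: 8.62
position: [0.5172, -0.0052, 0.0848]
eef_rot: [0.0, 0.744, 0.668, 0.001]
contact_force: [-2.9, 0.2, 12.3]
finger_gap: 0.007
```

>>> play_rows(deltas=[[0,0,0.05,0],[0,0,0.05,0],[0,0,0.05,0],[0,0,0,0],[0,0,0,0]])

```text
time: 9.25
position: [0.5172, -0.0052, 0.0834]
eef_rot: [0.0, 0.744, 0.668, 0.001]
contact_force: [-2.7, 0.2, 12.1]
finger_gap: 0.003
```

>>> play_rows(deltas=[[0,0,0.05,0],[0,0,0,0],[0,0,0,0]])

```text
time: 9.62
position: [0.5172, -0.0052, 0.083]
eef_rot: [0.0, 0.744, 0.668, 0.001]
contact_force: [-2.7, -0.6, 12.8]
finger_gap: 0.003
```

>>> play_rows(deltas=[[0,0,0.05,0],[0,0,0,0],[0,0,0,0]])

```text
time: 10.0
position: [0.5172, -0.0053, 0.0825]
eef_rot: [0.0, 0.744, 0.668, 0.001]
contact_force: [-2.2, 0.5, 12.1]
finger_gap: 0.009
```

>>> play_rows(deltas=[[0,0,0.05,0],[0,0,0,0],[0,0,0,0]])

```text
time: 10.38
position: [0.5172, -0.0053, 0.082]
eef_rot: [0.0, 0.744, 0.668, 0.001]
contact_force: [-2.6, -0.7, 14.0]
finger_gap: 0.008
```

>>> play_rows(deltas=[[0,0,0.05,0],[0,0,0,0],[0,0,0,0]])

```text
time: 10.75
position: [0.5172, -0.0053, 0.0816]
eef_rot: [0.0, 0.744, 0.668, 0.001]
contact_force: [-2.5, -0.1, 13.8]
finger_gap: 0.005
```

>>> play_rows(deltas=[[0,0,0.05,0],[0,0,0,0],[0,0,0,0]])

```text
time: 11.12
position: [0.5173, -0.0052, 0.0811]
eef_rot: [0.0, 0.744, 0.668, 0.001]
contact_force: [-3.5, -0.1, 13.5]
finger_gap: 0.007
```

>>> play_rows(deltas=[[0,0,0.05,0],[0,0,0,0],[0,0,0,0]])

```text
time: 11.5
position: [0.5173, -0.0053, 0.0806]
eef_rot: [0.0, 0.744, 0.668, 0.001]
contact_force: [-2.7, 0.6, 14.6]
finger_gap: 0.005
```

>>> play_rows(deltas=[[0,0,0.03,0],[0,0,0,0]])

```text
time: 11.75
position: [0.5173, -0.0053, 0.0804]
eef_rot: [0.0, 0.744, 0.668, 0.001]
contact_force: [-3.2, -0.7, 14.4]
finger_gap: 0.004
```

>>> play_rows(deltas=[[0,0,0,0]])

```text
time: 11.88
position: [0.5173, -0.0052, 0.0804]
eef_rot: [0.0, 0.744, 0.668, 0.001]
contact_force: [-3.7, 0.1, 14.7]
finger_gap: 0.007
```

>>> play_rows(deltas=[[0,0,0,0]])

```text
time: 12.0
position: [0.5173, -0.0052, 0.0804]
eef_rot: [0.0, 0.744, 0.668, 0.001]
contact_force: [-2.3, 0.6, 15.0]
finger_gap: 0.005
```

>>> play_rows(deltas=[[0,0,0,0]])

```text
time: 12.12
position: [0.5173, -0.0052, 0.0804]
eef_rot: [0.0, 0.744, 0.668, 0.001]
contact_force: [-3.1, -0.8, 15.1]
finger_gap: 0.007
```

>>> play_rows(deltas=[[0,0,0,0]])

```text
time: 12.25
position: [0.5173, -0.0052, 0.0804]
eef_rot: [0.0, 0.744, 0.668, 0.001]
contact_force: [-3.4, -0.1, 14.5]
finger_gap: 0.005
```

The mean of the hold readings is about 14.7 N, and cap travel is about 7 mm. Holding one more second, then lifting off straight up.

>>> play_rows(deltas=[[0,0,0,0],[0,0,0,0],[0,0,0,0],[0,0,0,0],[0,0,0,0],[0,0,0,0],[0,0,0,0]])

```text
time: 13.12
position: [0.5173, -0.0053, 0.0804]
eef_rot: [0.0, 0.744, 0.668, 0.001]
contact_force: [-3.7, 0.6, 16.0]
finger_gap: 0.009
```

>>> play_rows(deltas=[[0,0,-0.1,0],[0,0,-0.15,0],[0,0,-0.2,0],[0,0,-0.2,0],[0,0,-0.2,0],[0,0,-0.2,0],[0,0,-1.0,0],[0,0,-2.5,0],[0,0,-2.5,0],[0,0,-2.5,0],[0,0,0,0],[0,0,0,0]])

```text
time: 14.62
position: [0.5159, -0.0051, 0.1737]
eef_rot: [-0.0, 0.744, 0.668, -0.0]
contact_force: [-0.5, 0.0, 0.3]
finger_gap: 0.003
```

```bash
python3 st.py .517 -.005
python3 - <<'E'
from h import *
d=grab('side','s2');e=grab('top','t2'); cv2.imwrite('pics/c5.png',np.hstack([cv2.resize(d['image'][180:290,220:310,::-1],(400,489)),cv2.resize(e['image'][250:330,260:370,::-1],(400,489))]))
E
```

```text
14.625 [ 0.5159 -0.0051  0.1737] F [-0.51  0.05  0.33] gap 0.003
y axis ang -0.1079 z [-1.e-03  1.e-04 -1.e+00]
tool delta cm [ 0.02  0.11 -0.  ]
```

View pics/c5.png

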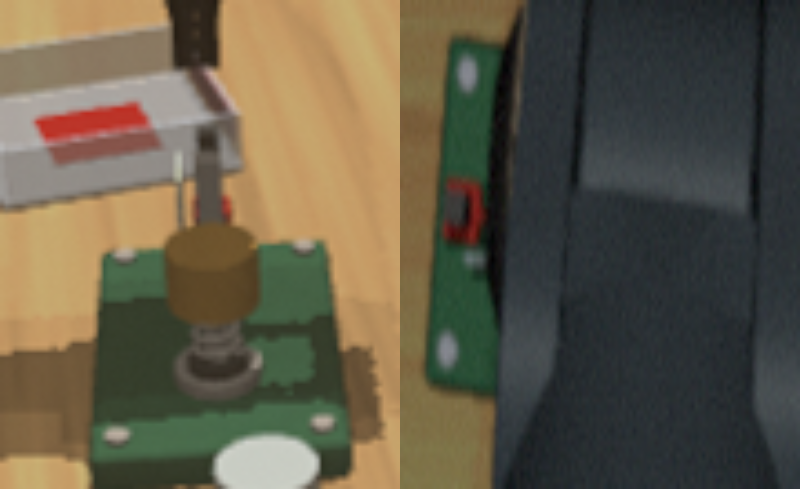

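Sprung back and upright, at crop (215,280). The pointer is hidden from the top by the arm for now, so I'll read it once the arm has moved away. Opening and lowering around the cap with the jaws across the column direction.

>>> play_rows(deltas=[[0,0.07,0,0],[0,0,0,0],[0,0,0,0],[0,0,0,0]], fingers=0.7)

```text
time: 15.22
position: [0.5171, -0.0053, 0.1741]
eef_rot: [-0.0, 0.744, 0.668, -0.0]
contact_force: [0.2, -0.7, -0.4]
finger_gap: 0.377
```

>>> play_rows(deltas=[[0,0,2,0],[0,0,2,0],[0,0,2,0],[0,0,1.5,0],[0,0,1.5,0],[0,0,1.2,0],[0,0,0.9,0],[0,0,0.5,0],[0,0,0,0],[0,0,0,0]])

```text
time: 16.48
position: [0.5175, -0.0053, 0.0586]
eef_rot: [0.0, 0.744, 0.668, 0.0]
contact_force: [1.1, -0.2, 0.4]
finger_gap: 0.849
```

```bash
python3 st.py .5166 -.005
python3 - <<'E'
from h import *
d=grab('side','s3'); cv2.imwrite('pics/c6.png',cv2.resize(d['image'][160:300,205:335,::-1],None,fx=4.2,fy=4.2,interpolation=cv2.INTER_CUBIC))
E
```

```text
16.475 [ 0.5175 -0.0053  0.0586] F [ 1.12 -0.23  0.37] gap 0.849
y axis ang -0.1081 z [ 8.e-04  2.e-04 -1.e+00]
tool delta cm [ 0.02 -0.09 -0.  ]
```

View pics/c6.png

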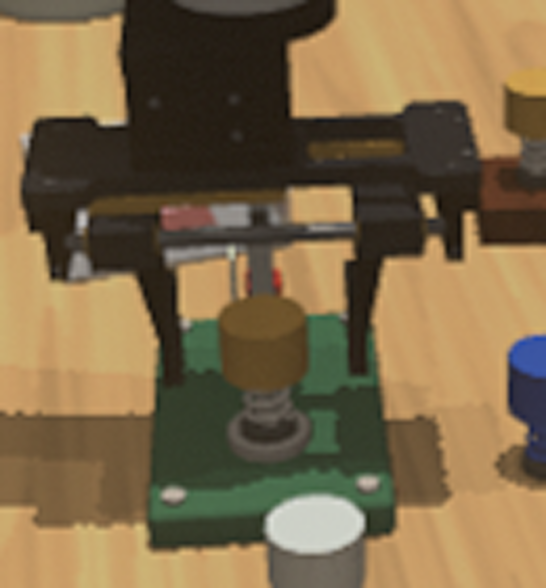

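The jaws straddle the cap evenly, with the fingertips at about crop (172,380) and (358,370). Closing.

>>> play_rows(deltas=[[0,-0.08,0,0],[0,0,0,0],[0,0,0,0],[0,0,0,0],[0,0,0,0],[0,0,0,0],[0,0,0,0],[0,0,0,0]], fingers=-1)

```text
time: 17.52
position: [0.5164, -0.0052, 0.0583]
eef_rot: [0.0, 0.744, 0.668, 0.0]
contact_force: [1.1, -0.4, -0.8]
finger_gap: 0.448
```

>>> play_rows(deltas=[[0,0,0,0],[0,0,0,0],[0,0,0,0]])

```text
time: 17.9
position: [0.5164, -0.0052, 0.0583]
eef_rot: [0.0, 0.744, 0.668, 0.0]
contact_force: [0.6, -0.1, 0.7]
finger_gap: 0.453
```

>>> play_rows(deltas=[[0,0,-0.2,0],[0,0,-0.4,0],[0,0,-0.8,0],[0,0,-1.6,0],[0,0,-2,0],[0,0,-2,0],[0,0,-2,0],[0,0,-2,0],[0,0,-1.5,0],[0,0,-0.5,0],[0,0,0,0]])

```text
time: 19.27
position: [0.5162, -0.0051, 0.1884]
eef_rot: [-0.0, 0.744, 0.668, 0.0]
contact_force: [0.5, 0.3, -1.3]
finger_gap: 0.454
```

```bash
python3 st.py .5468 -.2593
```

```text
19.275 [ 0.5162 -0.0051  0.1884] F [ 0.49  0.34 -1.33] gap 0.454
y axis ang -0.1079 z [ 2.e-04  2.e-04 -1.e+00]
tool delta cm [-2.494e+01  5.780e+00 -1.000e-02]
```

Lifted, with about 1.3 N hanging. Moving towards the green tray; once the arm is off the tester I'll check the pointer before placing.

>>> play_rows(deltas=[[-1.2,0.28,0,0],[-2.1,0.5,0,0],[-2.7,0.62,0,0],[-2.7,0.62,0,0],[-2.7,0.62,0,0],[-2.7,0.62,0,0],[-2.7,0.62,0,0],[-2.7,0.62,0,0],[-2.7,0.62,0,0],[-1.7,0.4,0,0],[-1.05,0.26,0,0],[0,0,0,0],[0,0,0,0]])

```text
time: 20.9
position: [0.547, -0.2583, 0.188]
eef_rot: [-0.0, 0.744, 0.668, 0.0]
contact_force: [-0.1, -0.2, -0.4]
finger_gap: 0.45
```

```bash
python3 st.py .5468 -.2593
python3 - <<'E'
from meas import *
D=[eyes.read_camera('top') for _ in range(6)]
d=D[0]; d['image']=np.mean([x['image'] for x in D],0).round().astype(np.uint8); d['z_map']=np.median([x['z_map'] for x in D],0); np.savez('pics/topB.npz',**d)
s=grab('side','s4')
cv2.imwrite('pics/c7.png',np.hstack([cv2.resize(s['image'][110:400,180:400,::-1],(440,580)),cv2.resize(d['image'][250:330,260:342,::-1],(360,580))]))
for tag in('topA','topB'):
    a=pm(tag); x,y,z=a[:,0]*1e3,a[:,1]*1e3,a[:,2]*1e3
    n=(abs(x)<2)&(y>57)&(y<73.5)&(z>35)&(z<65); b=(abs(x)<2)&(y>78.5)&(y<91)&(z>35)&(z<65)
    print(tag,'needle',np.median(z[n]).round(2),n.sum(),'blade',np.median(z[b]).round(2),b.sum())
E
```

```text
20.9 [ 0.547  -0.2583  0.188 ] F [-0.1  -0.16 -0.4 ] gap 0.45
y axis ang -0.1067 z [-3.e-04  1.e-03 -1.e+00]
tool delta cm [-0.1  -0.01 -0.  ]
topA needle 55.58 18 blade 45.39 12
topB needle 49.69 18 blade 45.43 12
```

View pics/c7.png

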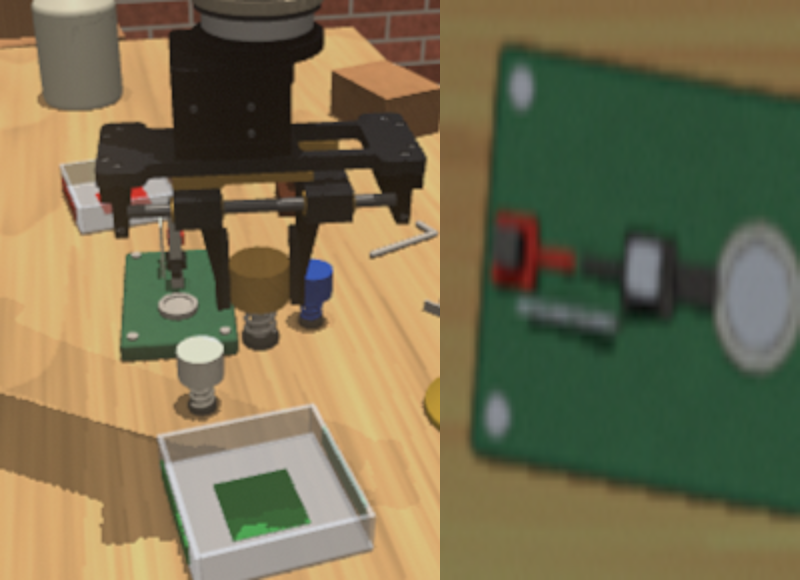

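The needle now reads 49.7 mm against 45.4 mm for the blade, so the pointer stopped about 4.3 mm above the mark. That agrees with the 7 mm of cap travel, so the spring is sound and goes in the green tray. The green square's centre agrees in both views (0.547, -0.260). Lowering into it.

>>> play_rows(deltas=[[-0.1,0,1,0],[0,0,2,0],[0,0,2,0],[0,0,2,0],[0,0,2,0],[0,0,2,0],[0,0,1.5,0],[0,0,1,0],[0,0,0.7,0],[0,0,0.3,0],[0,0,0,0],[0,0,0,0]])

```text
time: 22.75
position: [0.5471, -0.2606, 0.0437]
eef_rot: [0.0, 0.744, 0.668, 0.0]
contact_force: [0.2, -0.4, -0.3]
finger_gap: 0.456
```

```bash
python3 st.py .5468 -.26
python3 - <<'E'
from h import *
d=grab('side','s5'); cv2.imwrite('pics/c8.png',cv2.resize(d['image'][250:420,220:400,::-1],None,fx=3.5,fy=3.5,interpolation=cv2.INTER_CUBIC))
E
```

```text
22.75 [ 0.5471 -0.2606  0.0437] F [ 0.22 -0.38 -0.33] gap 0.456
y axis ang -0.108 z [ 9.e-04 -2.e-04 -1.e+00]
tool delta cm [ 0.06 -0.04 -0.  ]
```

View pics/c8.png

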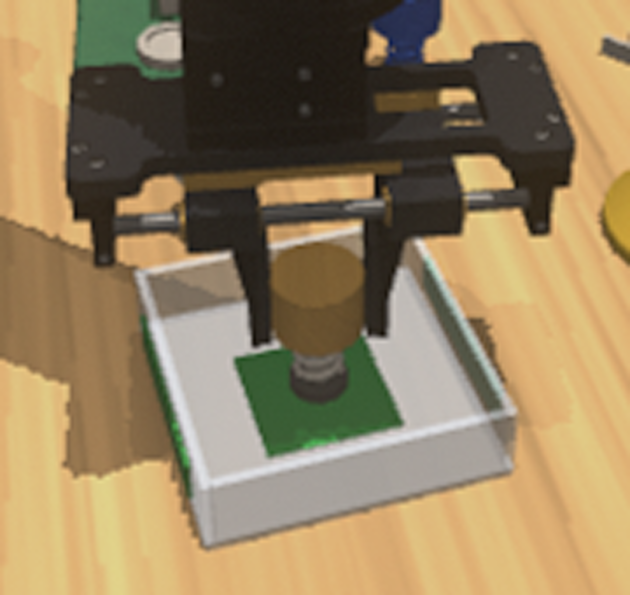

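The spring hangs upright over the green square, foot at crop (320,385). Lowering the last 6 mm.

>>> play_rows(deltas=[[0,0,0.2,0],[0,0,0.2,0],[0,0,0.1,0],[0,0,0,0],[0,0,0,0]])

```text
time: 23.42
position: [0.5468, -0.2605, 0.0382]
eef_rot: [-0.0, 0.744, 0.668, 0.0]
contact_force: [0.3, -0.2, -1.3]
finger_gap: 0.452
```

>>> play_rows(deltas=[[0,0,0.06,0],[0,0,0,0],[0,0,0,0]])

```text
time: 23.8
position: [0.5468, -0.2605, 0.0376]
eef_rot: [-0.0, 0.744, 0.668, 0.0]
contact_force: [0.3, 0.1, -1.0]
finger_gap: 0.452
```

>>> play_rows(deltas=[[0,0,0.05,0],[0,0,0,0],[0,0,0,0]])

```text
time: 24.18
position: [0.5469, -0.2605, 0.0373]
eef_rot: [0.0, 0.744, 0.668, 0.0]
contact_force: [-1.3, -0.3, 1.8]
finger_gap: 0.454
```

Contact at z = 0.0373, as predicted. Opening part-way, since the tray walls leave limited room, then going straight up.

>>> play_rows(deltas=[[0,0,0,0],[0,0,0,0],[0,0,0,0],[0,0,0,0],[0,0,0,0],[0,0,0,0]], fingers=0.35)

```text
time: 24.92
position: [0.5468, -0.2604, 0.0371]
eef_rot: [-0.0, 0.744, 0.668, 0.0]
contact_force: [-0.9, -0.4, -0.4]
finger_gap: 0.672
```

>>> play_rows(deltas=[[0,0,-0.5,0],[0,0,-1,0],[0,0,-1.5,0],[0,0,-2,0],[0,0,-2.5,0],[0,0,-2.5,0],[0,0,-2.5,0],[0,0,-2.5,0],[0,0,0,0],[3,-1,0,0],[4,-3,0,0],[4,-4,0,0],[4,-4,0,0],[4,-3,0,0],[0,0,0,0],[0,0,0,0]])

```text
time: 26.92
position: [0.4184, -0.0558, 0.1873]
eef_rot: [0.0, 0.744, 0.668, 0.0]
contact_force: [0.5, -0.6, 0.6]
finger_gap: 0.677
```

```bash
python3 st.py
python3 - <<'E'
from h import *
s=grab('side','s6');t=grab('top','t6')
cv2.imwrite('pics/c9.png',np.hstack([cv2.resize(s['image'][160:410,200:450,::-1],(400,400)),cv2.resize(t['image'][130:350,140:520,::-1],(400,400))]))
h=cv2.cvtColor(t['image'],cv2.COLOR_RGB2HSV); m=cv2.inRange(h,(22,120,90),(34,255,255))
for nm,b in(('placed',(440,250,500,305)),('rest',(190,172,219,201))):
    z=np.zeros_like(m); z[b[1]:b[3],b[0]:b[2]]=m[b[1]:b[3],b[0]:b[2]]
    c=max(cv2.findContours(z,0,1)[0],key=cv2.contourArea); e=cv2.fitEllipse(c); p=deep(t,*e[0]); print(nm,np.round(e[0],1),np.round(e[1],1),p.round(4), onz(t,*e[0],p[2]).round(4))
E
```

```text
26.925 [ 0.4184 -0.0558  0.1873] F [ 0.47 -0.62  0.59] gap 0.677
y axis ang -0.1081 z [ 7.e-04 -1.e-04 -1.e+00]
placed [472.1 274.2] [19.9 20.4] [ 0.547  -0.2595  0.0651] [ 0.547  -0.2595  0.0651]
rest [203.7 186.2] [20.1 21.4] [0.7027 0.2284 0.0872] [0.7027 0.2284 0.0872]
```

View pics/c9.png

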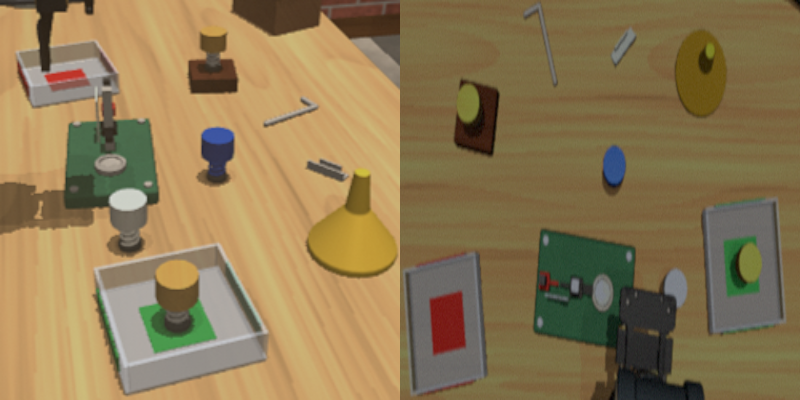

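The tested spring stands upright and free on the green square, cap at (0.547, -0.260), top at 0.065. The other spring is still on its block, the bystanders are in place, and the arm is clear. Handing in.

```bash
python3 -c "
from h import *
print(monitor.get_state()['qd'].round(3)); print(hand_in())"
```

```text
[ 0.006  0.005  0.    -0.002 -0.     0.001 -0.   ]
the job is handed in; nothing more can be done
None
```

I pressed the spring on the tester at about 15 N, found it sound, and stood it upright in the green-labelled tray. The job is handed in, at about 27 s on the clock; no verdict is reported.

- **Press:** I held the load for about 1.4 s. The hold readings averaged about 14.8 N, with single noisy readings from 14.4 to 16.0 N, and the cap travelled about 7 mm.
- **Comparison:** the pointer dropped from 55.6 to 49.7 mm (top surface, in the depth picture), while the red mark stayed at 45.4 mm. The pointer is therefore about 4.3 mm above the mark, and the drop agrees with the cap travel to within 0.5 mm.
- **Last checks:** the tested spring stands free at (0.547, -0.260), which matches the tray's middle, and its cap top at 65 mm fits a 62 mm spring on the tray floor. The other spring still stands on its block, and the look-alikes, funnel, hex key and refill clip look to be where they were.

One measurement disagreed: my first attempt to place the cap top in both views gave 92 mm, because the outline in the side picture was poor. I used 87 mm instead, which both depth maps gave and which the touch at 87.5 mm confirmed. I also felt a sideways force of 2 to 4 N during the press, but the spring stayed upright and centred.

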